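# Fill the bush rows, then hold the deburring machine's hood open

## Task

Get the next load ready at the deburring machine: stand each of the two stray steel bushes upright in the wooden row of its own length, the short one with the short ones and the long one with the long ones, without toppling the bushes already there or disturbing the file, brush and jar. Then lift the machine's curved steel hood by the red grip on its front to 40 degrees open and finish with the gripper still holding it there, for it falls shut when let go and a workmate has to reach in.

Things in the scene. Friction and masses are not known exactly. Their poses are not given: they have to be found in the camera images.
- bush_short: loose plain steel bush (tube), standing upright, 26 mm outside diameter, 14 mm bore, 40 mm long, about 120 g; origin at the centre of its underside, z along its axis. The short stray, to be sorted; it starts on the bare bench
- bush_long: loose plain steel bush (tube), standing upright, 26 mm outside diameter, 14 mm bore, 60 mm long, about 180 g; origin at the centre of its underside, z along its axis. The long stray, to be sorted; it starts on the bare bench
- row_short: low open wooden tray, the row for 40 mm bushes, fixed to the bench: 50 mm (its x) by 190 mm (its y, the length of the row) by 18 mm high, walls and floor 4 mm thick; origin at the centre of its underside. Two short (40 mm) bushes already stand in it, 70 and 30 mm from its middle towards its +y end; from the middle to the -y end it is empty
- row_long: low open wooden tray, the row for 60 mm bushes, fixed to the bench: 50 mm (its x) by 190 mm (its y, the length of the row) by 18 mm high, walls and floor 4 mm thick; origin at the centre of its underside. Two long (60 mm) bushes already stand in it, 70 and 30 mm from its middle towards its +y end; from the middle to the -y end it is empty
- kept_short0: loose plain steel bush (tube), standing upright, 26 mm outside diameter, 14 mm bore, 40 mm long, about 120 g; origin at the centre of its underside, z along its axis. Already in its row; leave it standing there
- kept_short1: loose plain steel bush (tube), standing upright, 26 mm outside diameter, 14 mm bore, 40 mm long, about 120 g; origin at the centre of its underside, z along its axis. Already in its row; leave it standing there
- kept_long0: loose plain steel bush (tube), standing upright, 26 mm outside diameter, 14 mm bore, 60 mm long, about 180 g; origin at the centre of its underside, z along its axis. Already in its row; leave it standing there
- kept_long1: loose plain steel bush (tube), standing upright, 26 mm outside diameter, 14 mm bore, 60 mm long, about 180 g; origin at the centre of its underside, z along its axis. Already in its row; leave it standing there
- machine: bench deburring machine, fixed: an open-topped blue steel tub 200 mm (its x) by 240 mm (its y) by 110 mm high, with a grey motor on its +y side (90 mm long, 90 mm diameter); origin at the centre of its underside; its front faces its own -x, roughly towards the robot, its yaw varies
- hood (a joint): the curved sheet-steel hood that covers the tub (about 0.5 kg), hinged along the tub's far top edge, a line along the machine's y, 100 mm in +x from the machine's origin and 110 mm above the bench: opening angle in rad, 0 closed, 0.698 is 40 degrees, stop at 1.1; grows as its front edge is lifted. No stay or spring: it falls shut from any angle. It arches 30 mm above the tub's rim
- hood_grip (a point): centre of the red grip on a thin stem 65 mm in front of the middle of the hood's front edge: a cylinder 24 mm in diameter, 36 mm long, along the machine's y, free all round. 265 mm from the hinge line; 114 mm above the bench closed, about 284 mm at 40 degrees. Pinched by its flat ends from above it turns between the fingers as the hood rises, so the gripper can stay upright. Turns with the hood
- file: bystander: flat file with a wooden handle, lying on the bench, 250 mm long (its x), 24 mm high; leave alone. Origin on its underside, 110 mm from the handle's end
- brush: bystander: brush with wooden back, bristles down, 50 by 190 by 36 mm (its x, y, z); leave alone. Origin on the underside of its bristles
- jar: bystander: white and orange jar, 64 mm in diameter, 70 mm high; leave alone. Origin at the centre of its underside
There are look-alikes about, which are no part of the job. Leave any blue or pink look-alike of the bush_short alone.

How it is judged:
By the outcome, as a careful person would: the job done as asked, in the order asked, and still so for the second after the job is handed in, while the arm keeps its last pose, push and grip.
It also fails if it takes over 64 s, if anything falls off the work surface, if the arm or the gripper's body presses on something with over 40 N, if the wrist force passes 120 N, or if a joint passes its speed limit or range.

## Robot

A 6-joint arm with a two-finger parallel gripper is mounted at the origin on the work surface. World frame = base frame: x ahead of the robot, y to its left, z up, the work surface at z = 0. Lengths are in mm, angles in rad, forces in N, time in s.
With the tool pointing down it reaches from about 350 to 775 mm from the base axis. Payload 7.3 kg.
Tool frame: the origin (TCP) lies at the very end of the fingers, on their centre line; the grasp point (between the pads) lies 19 mm behind it; x points along the fingers, y is the direction in which the jaws open and shut, and the axes are right-handed (so a half turn about x gives the same grasp; the last joint's range is limited). The gripper opens to 92 mm and grips with 3 to 60 N. Pads are 19 mm wide; open, the fingers measure 130 mm over their backs; the gripper's body (75 mm by 190 mm) begins 47 mm behind the grasp point.
Start: joints at [-1.273, 0.342, 1.524, -0, 1.275, -0.146], TCP at [225.446, -474.151, 226.741] pointing down, gripper open.
Joint ranges: [-2.53, 2.53], [-0.77, 2.02], [0.04, 2.7], [-1, 4.14], [0.28, 2.66], [-3.11, 3.11]. Speed limits (rad/s): [2.57, 2.57, 3.14, 3.14, 3.14, 3.14].

## Interface

Orientations are given as [roll, pitch, yaw] about the fixed x, y, z axes, in that order (R = Rz(yaw) Ry(pitch) Rx(roll)).
In Python, from plant import bot gives the robot as it stands.
- The arm moves only by the tool step_arm, never from a script. Its argument "targets" is a list that holds one entry, the list of rows, each a list of 4 numbers: the shift along the tool's x, y, z in m, then the turn about the tool's x in degrees. A call has exactly 5 rows; each row is the pose to reach, as a shift and turn from the pose measured when the call began, along the tool's axes at that moment; what a row does not reach only later rows make up. A row lasts 1/12 s, in which the tool goes at most 41.7 mm and 7.16 degrees, less where a joint would pass 70% of its speed; a pose out of reach is approached as far as the arm can. A call with a gripper value outside its range is refused whole. "jaw" is the closure, from 0 (fully open) to 1 (shut), set as the call begins (left out, the last holds). The fingers move at their own pace and stop on an object; the grip force is fixed at half the most. Time passes only in rows, so rows that repeat a pose let the fingers close, or fill a call up. It gives the time, the measured TCP pose, the force and the opening at its end, in the units of the state.
- bot.get_obs(): the state, without advancing time (a new reading comes with each control period).
- bot.capture(name): name is "scene" or "top"; returns a dict with "color" (480x640x3 uint8, red, green, blue), "depth" (480x640 float32, mm along the optical axis (not along the pixel's ray), 0 where there is no reading), "fov_y" (degrees; the focal length in pixels is half the picture's height over the tangent of half this angle, whatever the lens; pixels are square), "cx", "cy" (the principal point, pixels), "rvec" (rotation vector, rad) and "tvec" (3), from world to camera coordinates, as OpenCV has them. Camera axes: x right, y down, z forward; pixel columns grow to the right and rows downward; lengths in mm; the calibration is good to about 2 mm. A picture is of the moment at which its call begins.
- bot.close_job(): hands the job in, once; it reports no verdict.
The state is a dict: "time": time; "joint_positions": joint angles; "dq": joint speeds; "tau": joint torques, N m; "tool_pos": TCP position; "tcp_rot": TCP orientation; "contact_force": force on the tool from outside, world axes, zero at the start; "moment": the same for the moment, N m; "grip_width": finger opening in mm.
Only numpy, scipy, OpenCV 4.12 (cv2) and the standard library are available. Lean on these libraries where they do the work, as an engineer would, in place of code of your own. Each camera call takes 0.05 s, during which the arm holds its last target. There are 200 camera calls.

## Working session

There is one attempt and no reset: what is moved stays moved. The work goes in short steps, Python scripts to look and compute and a tool call to move; the robot and the scene stay as the last step left them, time stands still between calls to the robot, and variables do not carry over. Pictures are saved under pics/ and viewed, about 8 in all and at most 12, crops included, and the job is handed in when it is done.

Besides the shell and the picture viewer there is one more tool, called as name(argument=value, ...) on one line, values as JSON. step_arm: Moves the arm, as the interface text tells. Its arguments: {"type":"object","properties":{"targets":{"type":"array","items":{"type":"array","items":{"type":"array","items":{"type":"number"}}}},"jaw":{"type":"number"}},"required":["targets"]}

```bash
mkdir -p pics; cat > h.py <<'E'
import numpy as np, cv2
from plant import bot
def cap(n):
    c=bot.capture(n); c['R']=cv2.Rodrigues(np.array(c['rvec'],float))[0]; c['t']=np.array(c['tvec'],float).ravel()
    c['f']=240/np.tan(np.radians(c['fov_y'])/2); return c
def ray(c,u,v,z):
    d=c['R'].T@np.array([(u-c['cx'])/c['f'],(v-c['cy'])/c['f'],1]); o=-c['R'].T@c['t']
    return o+d*(z-o[2])/d[2]
def cloud(c):
    v,u=np.mgrid[:480,:640]; d=c['depth'].astype(float)
    p=np.stack([(u-c['cx'])/c['f']*d,(v-c['cy'])/c['f']*d,d],-1)
    w=(p-c['t'])@c['R']; w[d==0]=np.nan; return w
E
python3 - <<'E'
from h import *
print(bot.get_obs())
for n in('scene','top'):
    c=cap(n); cv2.imwrite(f'pics/{n}0.png',c['color'][...,::-1]); np.savez(f'{n}0.npz',**c); print(n,c['fov_y'],c['cx'],c['cy'],-c['R'].T@c['t'], (c['depth']>0).mean())
E
```

```text
{'time': 0.0, 'joint_positions': array([-1.27297059e+00,  3.42685559e-01,  1.52501565e+00, -1.94918126e-05,
        1.27539114e+00, -1.46007045e-01]), 'dq': array([ 0.00076457, -0.00023403, -0.00193013,  0.00116012, -0.00171647,
        0.00077851]), 'tau': array([-8.55246071e-04, -4.31249285e+01, -2.44217134e+01,  7.16789486e-02,
        5.60505164e-02, -1.33373201e-04]), 'tool_pos': array([ 225.32818636, -473.73680517,  226.06472657]), 'tcp_rot': array([-1.70437548,  1.56929652,  1.88105564]), 'contact_force': array([0.41492144, 0.66871665, 0.11773169]), 'moment': array([-0.00796976, -0.00392271, -0.01717777]), 'grip_width': 91.9299354750464}
scene 52.35617358092672 323.7293830461864 232.81812076075943 [1126.91148106 -705.69154264  785.5032717 ] 0.9959342447916667
top 51.11942972277528 318.6202784190167 233.19036587652147 [ 421.23514529  -73.90132368 1350.48211189] 0.9959114583333334
```

View pics/top0.png

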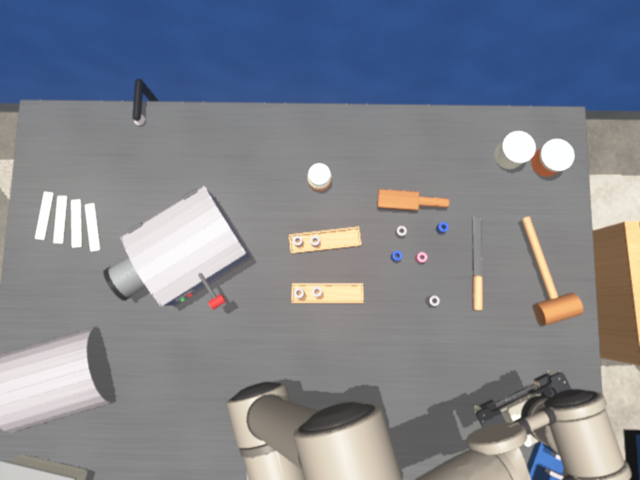

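View pics/scene0.png

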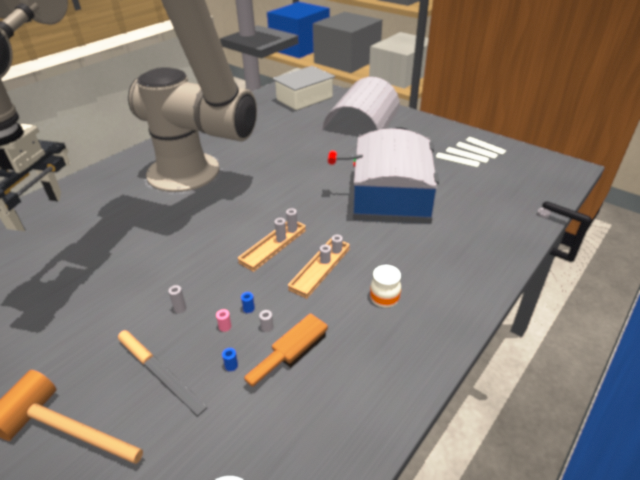

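Top view candidates for the strays: grey (402,231), grey (434,301), blue (397,256) and (443,227), pink (422,257). By description I choose grey (402,231) as the short one and grey (434,301), taller in the scene view at (177,298), as the long one. The rows are at (325,240), short, and (327,293), long. The red grip is at (216,301).

```bash
cat > m.py <<'E'
from h import *
L=lambda n:dict(np.load(n+'0.npz'))
c=L('top'); w=cloud(c); s=L('scene'); ws=cloud(s)
def top(u,v,r=9):
    p=w[v-r:v+r+1,u-r:u+r+1].reshape(-1,3); z=np.nanpercentile(p[:,2],97); q=p[p[:,2]>25]; 
    return q,z
for n,u,v,h in[('short',402,231,40),('long',434,301,60),('ks0',298,241,40),('ks1',315,241,40),('kl0',299,294,60),('kl1',317,293,60),('b1',397,256,40),('b2',443,227,40),('pink',422,257,40)]:
    q,z=top(u,v)
    # colour-independent outline of top: depth points near the top
    t=q[q[:,2]>h-10]; 
    if len(t)<4: print(n,'few',z,len(q));continue
    (x,y),r=cv2.minEnclosingCircle(t[:,:2].astype(np.float32)); print(n,len(t),'z%.1f'%z,np.round([x,y,r],1),np.round(t.mean(0),1))
im=cv2.cvtColor(c['color'],cv2.COLOR_RGB2HSV)
m=cv2.inRange(im,(8,60,120),(25,255,255))
for n,box in(('row_s',(220,262,280,370)),('row_l',(275,312,280,370))):
    a,b,d,e=box; k=np.zeros_like(m);k[a:b,d:e]=m[a:b,d:e]
    v,u=np.nonzero(k); P=np.array([ray(c,x,y,18)[:2] for x,y in zip(u,v)],np.float32)
    print(n,cv2.minAreaRect(P))
for cc,ww,nm in((c,w,'top'),(s,ws,'scene')):
    hs=cv2.cvtColor(cc['color'],cv2.COLOR_RGB2HSV); r=cv2.inRange(hs,(0,180,120),(4,255,255))|cv2.inRange(hs,(176,180,120),(180,255,255))
    nn,lab,st,ce=cv2.connectedComponentsWithStats(r)
    for i in range(1,nn):
        if st[i,4]>25:
            p=ww[lab==i]; v,u=np.nonzero(lab==i); P=np.array([ray(cc,x,y,114)[:2] for x,y in zip(u,v)],np.float32)
            print(nm,'red',ce[i],st[i,4],np.nanmedian(p,0).round(1),ray(cc,*ce[i],114).round(1),cv2.minAreaRect(P), p[:,2].min(),p[:,2].max())
# hood: top view points z>105 in the hood area
sub=w[180:310,110:250].reshape(-1,3); t=sub[(sub[:,2]>100)&(sub[:,2]<150)]
print('hood',cv2.minAreaRect(t[:,:2].astype(np.float32)),t[:,2].max())
a=cv2.resize(c['color'][215:315,280:460],None,fx=4,fy=4,interpolation=cv2.INTER_CUBIC); cv2.imwrite('pics/crop.png',a[...,::-1])
E
python3 m.py
```

```text
short 60 z40.5 [ 615.5 -276.5   12.9] [ 615.1 -276.5   38.4]
long 66 z62.5 [ 434.3 -355.9   13.2] [ 434.4 -355.1   59.4]
ks0 63 z44.9 [584.7  -3.3  12.9] [584.1  -3.5  41.7]
ks1 63 z44.9 [585.3 -48.4  12.9] [585.  -48.8  41.8]
kl0 62 z65.2 [447.8 -10.1  12.9] [448.  -10.7  62.7]
kl1 56 z65.2 [451.3 -56.2  12.6] [451.7 -56.2  63.3]
b1 62 z40.9 [ 549.5 -264.3   12.9] [ 549.4 -264.3   38.4]
b2 61 z41.8 [ 627.1 -386.4   13.1] [ 627.2 -386.    38.3]
pink 60 z42.2 [ 546.4 -329.7   13.3] [ 546.1 -328.7   39.2]
row_s ((591.1829223632812, -75.25749206542969), (54.236785888671875, 192.50924682617188), 7.304947853088379)
row_l ((449.35028076171875, -83.73115539550781), (52.40969467163086, 190.28758239746094), 0.9508174061775208)
scene red [331.88 156.92] 75 [429.8 177.5 124. ] [422.1 188.5 114. ] ((422.1782531738281, 188.79966735839844), (16.244421005249023, 62.429569244384766), 37.89918899536133) 106.04869819090267 127.85826976374973
hood ((506.8384704589844, 294.5125427246094), (284.7957458496094, 331.12554931640625), 33.380157470703125) 149.53192299108048
```

View pics/crop.png

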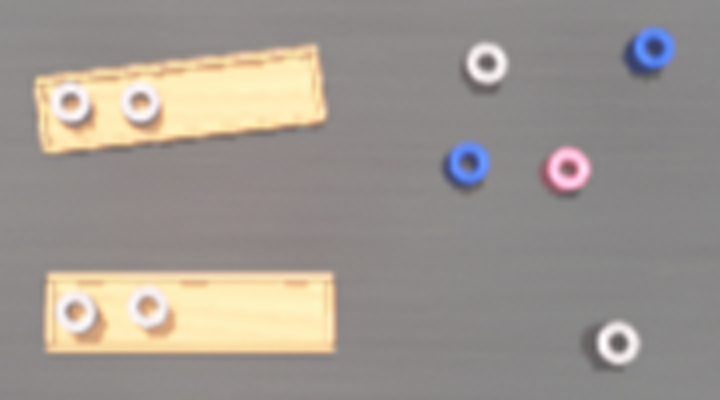

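Crop: white-grey rings at crop (487,63) and (618,343) are the strays; blue and pink are look-alikes. In both rows the right-hand (-y) half is empty. The choice is confirmed.

```bash
cat >> h.py <<'E'
from scipy.spatial.transform import Rotation as Ro
def go(x,y,z,ang=None):
    o=bot.get_obs(); R=Ro.from_euler('xyz',o['tcp_rot']).as_matrix()
    d=R.T@(np.array([x,y,z])-o['tool_pos'])/1000
    a=np.degrees(np.arctan2(R[1,1],R[0,1])); print('t',round(o['time'],2),'pos',o['tool_pos'].round(1),'shift',d.round(4),'jaw dir deg',a.round(1),'down',R[:,0].round(3),'F',o['contact_force'].round(1),'w',round(o['grip_width'],1))
    if ang is not None:
        # turn about tool x (down) by +t lowers world angle by t
        t=(a-ang+90)%180-90; print('turn',round(t,1),'q6',o['joint_positions'][5].round(2))
E
python3 - <<'E'
from h import *
go(615.5,-276.5,150,97)
c=dict(np.load('top0.npz')); w=cloud(c); hs=cv2.cvtColor(c['color'],cv2.COLOR_RGB2HSV)
print(hs[296:306:3,208:226:3].tolist())
r=(cv2.inRange(hs,(0,120,90),(6,255,255))|cv2.inRange(hs,(170,120,90),(180,255,255))); r[:,:195]=0;r[:,240:]=0;r[:280]=0;r[320:]=0
v,u=np.nonzero(r); P=np.array([ray(c,a,b,122)[:2] for a,b in zip(u,v)],np.float32); print('grip',len(u),u.mean(),v.mean(),cv2.minAreaRect(P),np.nanmedian(w[r>0],0))
# hood crown: RANSAC-free: bounding rect of largest bright-hood component
z=w[...,2]; m=((z>112)&(z<150)).astype(np.uint8); m[:,:110]=0;m[:,255:]=0;m[:180]=0;m[310:]=0
m=cv2.morphologyEx(m,cv2.MORPH_OPEN,np.ones((9,9)))
k=m>0; print('hood',k.sum(),cv2.minAreaRect(w[k][:,:2].astype(np.float32)),cv2.minAreaRect(np.argwhere(k)[:,::-1].astype(np.float32)))
E
```

```text
t 0.1 pos [ 225.3 -473.8  226.1] shift [ 0.0762 -0.0105 -0.437 ] jaw dir deg -64.6 down [-0.     0.001 -1.   ] F [ 0.7 -0.8  0.2] w 91.5
turn 18.4 q6 -0.15
[[[0, 2, 144], [0, 2, 131], [175, 11, 140], [0, 145, 208], [0, 168, 245], [0, 67, 114]], [[0, 0, 142], [0, 99, 183], [0, 162, 240], [1, 161, 252], [1, 155, 253], [0, 169, 228]], [[0, 111, 198], [0, 164, 250], [1, 155, 253], [1, 162, 252], [0, 169, 241], [0, 148, 200]], [[178, 29, 157], [0, 161, 248], [1, 170, 245], [0, 169, 219], [1, 75, 154], [0, 2, 138]]]
grip 137 216.3941605839416 301.4160583941606 ((422.2159729003906, 185.49220275878906), (21.5247802734375, 37.406585693359375), 33.1822509765625) [423.02571762 185.09980576 124.06871626]
hood 7494 ((562.371826171875, 279.36737060546875), (208.36257934570312, 244.91473388671875), 33.28183364868164) ((180.29953002929688, 245.39486694335938), (82.24295043945312, 102.46511840820312), 58.13401794433594)
```

step_arm(targets=[[[0.006,-0.001,-0.04,6],[0.012,-0.002,-0.08,12],[0.018,-0.003,-0.12,18.4],[0.025,-0.004,-0.16,18.4],[0.03,-0.005,-0.2,18.4]]], jaw=0.35)

```text
time: 0.52
tool_pos: [405.0, -382.0, 195.3]
tcp_rot: [-1.22, 1.568, 2.043]
contact_force: [1.1, -0.5, 0.2]
grip_width: 63.5
```

```bash
python3 -c "
from h import *
go(615.5,-276.5,90,97)"
```

```text
t 0.52 pos [ 405.  -382.   195.3] shift [ 0.1053 -0.079  -0.2218] jaw dir deg -83.0 down [-0.001  0.002 -1.   ] F [ 1.1 -0.5  0.2] w 63.5
turn -0.0 q6 0.55
```

step_arm(targets=[[[0.01,-0.012,-0.035,0],[0.02,-0.024,-0.07,0],[0.035,-0.036,-0.105,0],[0.05,-0.048,-0.14,0],[0.065,-0.06,-0.17,0]]])

```text
time: 0.93
tool_pos: [568.3, -300.2, 129.1]
tcp_rot: [-1.245, 1.568, 2.018]
contact_force: [0.6, -0.1, 0.5]
grip_width: 59.7
```

```bash
python3 -c "
from h import *
go(615.5,-276.5,60,97)"
```

```text
t 0.93 pos [ 568.3 -300.2  129.1] shift [ 0.0691 -0.0176 -0.0498] jaw dir deg -83.0 down [-0.001  0.003 -1.   ] F [ 0.6 -0.1  0.5] w 59.7
turn -0.0 q6 0.84
```

step_arm(targets=[[[0.02,-0.006,-0.02,0],[0.04,-0.0176,-0.05,0],[0.069,-0.0176,-0.05,0],[0.069,-0.0176,-0.05,0],[0.069,-0.0176,-0.05,0]]])

```text
time: 1.35
tool_pos: [614.2, -275.6, 58.1]
tcp_rot: [-0.821, 1.563, 2.443]
contact_force: [-0.1, 0.7, 0.7]
grip_width: 59.9
```

```bash
python3 -c "
from h import *
go(615.5,-276.5,8,97)
c=cap('top');w=cloud(c);cv2.imwrite('pics/t1.png',cv2.resize(c['color'][180:290,350:490],None,fx=5,fy=5)[...,::-1])
c=cap('scene');cv2.imwrite('pics/s1.png',cv2.resize(c['color'][250:380,180:330],None,fx=4,fy=4)[...,::-1])"
```

```text
t 1.35 pos [ 614.2 -275.6   58.1] shift [ 0.05    0.0013 -0.0014] jaw dir deg -83.0 down [-0.006  0.005 -1.   ] F [-0.1  0.7  0.7] w 59.9
turn 0.0 q6 0.91
```

View pics/s1.png

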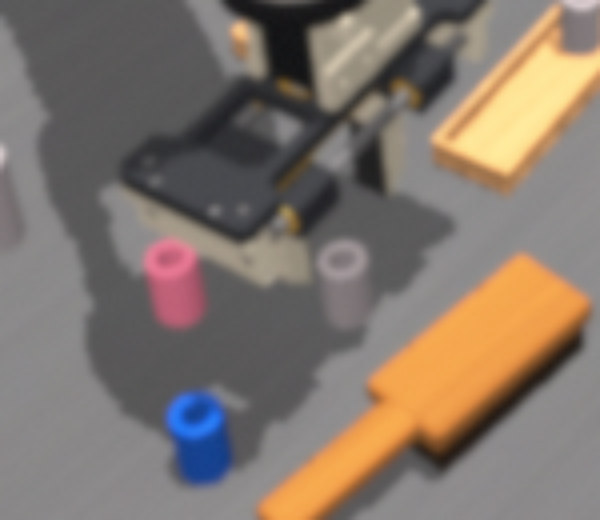

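The crop shows the short bush at (343,285) between the open fingers, clear of the pink bush, the blue bush and the brush. I descend now.

step_arm(targets=[[[0.015,0.001,-0.001,0],[0.03,0.001,-0.001,0],[0.045,0.001,-0.001,0],[0.05,0.001,-0.001,0],[0.05,0.001,-0.001,0]]])

```text
time: 1.87
tool_pos: [615.9, -278.6, 10.7]
tcp_rot: [-1.131, 1.568, 2.131]
contact_force: [0.0, -0.7, 0.9]
grip_width: 59.9
```

step_arm(targets=[[[0,0,0,0],[0,0,0,0],[0,0,0,0],[0,0,0,0],[0,0,0,0]]], jaw=1)

```text
time: 2.28
tool_pos: [616.1, -278.7, 11.3]
tcp_rot: [-1.353, 1.569, 1.909]
contact_force: [-0.2, -0.5, -0.3]
grip_width: 30.8
```

```bash
python3 -c "
from h import *
go(615.5,-276.5,80,97)"
```

```text
t 2.28 pos [ 616.1 -278.7   11.3] shift [-0.0686 -0.0024  0.0004] jaw dir deg -83.1 down [-0.001  0.002 -1.   ] F [-0.2 -0.5 -0.3] w 30.8
turn -0.1 q6 0.91
```

step_arm(targets=[[[0,0,0,0],[0,0,0,0],[0,0,0,0],[-0.02,0,0,0],[-0.05,0,0,0]]])

```text
time: 2.7
tool_pos: [614.0, -277.5, 58.1]
tcp_rot: [-0.794, 1.561, 2.467]
contact_force: [0.5, -0.3, -0.8]
grip_width: 24.8
```

step_arm(targets=[[[-0.02,0,0,0],[-0.03,0,0,0],[-0.03,0,0,0],[-0.03,0,0,0],[-0.03,0,0,0]]])

```text
time: 3.12
tool_pos: [613.3, -277.3, 86.4]
tcp_rot: [-0.762, 1.559, 2.5]
contact_force: [-0.9, 0.1, -1.0]
grip_width: 24.5
```

```bash
python3 -c "
from h import *
go(596,-114,75,97)"
```

```text
t 3.12 pos [ 613.3 -277.3   86.4] shift [ 0.0127 -0.1641 -0.0025] jaw dir deg -83.1 down [-0.01   0.007 -1.   ] F [-0.9  0.1 -1. ] w 24.5
turn -0.1 q6 0.91
```

step_arm(targets=[[[0,-0.03,0,0],[0,-0.07,0,0],[0,-0.11,-0.001,0],[0.005,-0.145,-0.002,0],[0.01,-0.164,-0.0025,0]]])

```text
time: 3.53
tool_pos: [594.5, -110.0, 76.2]
tcp_rot: [-0.748, 1.555, 2.516]
contact_force: [1.1, -0.5, -1.6]
grip_width: 24.4
```

step_arm(targets=[[[0.01,0,0,0],[0.02,0,0,0],[0.02,0,0,0],[0.02,0,0,0],[0.02,0,0,0]]])

```text
time: 3.95
tool_pos: [594.4, -111.3, 55.8]
tcp_rot: [-0.732, 1.555, 2.53]
contact_force: [-0.2, -0.3, -1.9]
grip_width: 25.0
```

```bash
python3 -c "
from h import *
go(596,-114,18,97)
c=cap('scene');cv2.imwrite('pics/s2.png',cv2.resize(c['color'][180:320,220:400],None,fx=4,fy=4)[...,::-1])"
```

```text
t 3.95 pos [ 594.4 -111.3   55.8] shift [ 0.0377  0.0033 -0.0017] jaw dir deg -83.1 down [-0.013  0.009 -1.   ] F [-0.2 -0.3 -1.9] w 25.0
turn -0.1 q6 1.13
```

View pics/s2.png

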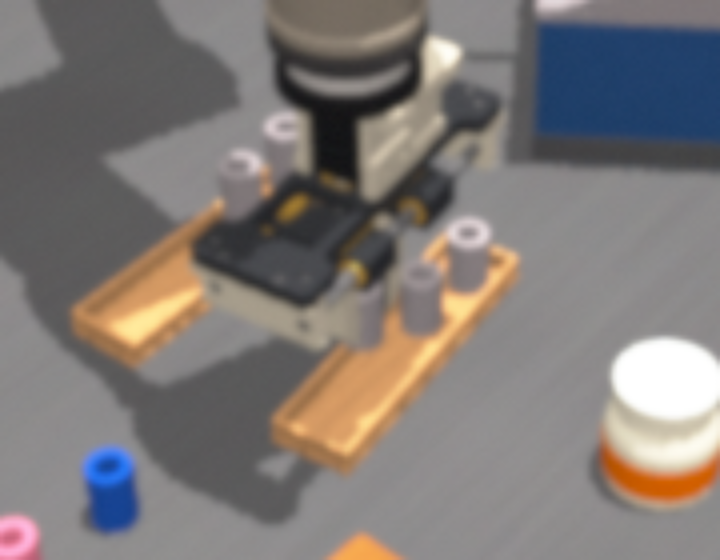

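The crop shows the held bush (370,315) above the middle of the tray, with both kept short bushes standing at (422,297) and (468,253). I descend slowly.

step_arm(targets=[[[0.012,0.003,-0.002,0],[0.024,0.003,-0.002,0],[0.034,0.003,-0.002,0],[0.036,0.003,-0.002,0],[0.036,0.003,-0.002,0]]])

```text
time: 4.42
tool_pos: [595.4, -113.4, 18.4]
tcp_rot: [-0.695, 1.552, 2.567]
contact_force: [0.4, 0.3, -1.3]
grip_width: 24.7
```

```bash
python3 -c "
from h import *
go(596,-114,15.3,97)"
```

```text
t 4.42 pos [ 595.4 -113.4   18.4] shift [ 0.0031  0.0007 -0.0006] jaw dir deg -83.1 down [-0.016  0.01  -1.   ] F [ 0.4  0.3 -1.3] w 24.7
turn -0.1 q6 1.13
```

step_arm(targets=[[[0.0015,0,0,0],[0.003,0,0,0],[0.004,0,0,0],[0.004,0,0,0],[0.004,0,0,0]]])

```text
time: 4.83
tool_pos: [595.5, -113.3, 15.6]
tcp_rot: [-0.704, 1.553, 2.558]
contact_force: [-2.0, 0.4, 4.7]
grip_width: 24.5
```

step_arm(targets=[[[0,0,0,0],[0,0,0,0],[0,0,0,0],[0,0,0,0],[0,0,0,0]]], jaw=0.58)

```text
time: 5.25
tool_pos: [595.5, -113.3, 15.6]
tcp_rot: [-0.702, 1.553, 2.56]
contact_force: [0.9, -0.4, 0.4]
grip_width: 38.5
```

step_arm(targets=[[[-0.015,0,0,0],[-0.035,0,0,0],[-0.065,0,0,0],[-0.1,0,0,0],[-0.12,0,0,0]]])

```text
time: 5.67
tool_pos: [598.5, -114.8, 139.0]
tcp_rot: [-0.782, 1.557, 2.48]
contact_force: [-0.1, -0.7, 0.7]
grip_width: 38.3
```

```bash
python3 -c "
from h import *
go(434.3,-355.9,130,91)"
```

```text
t 5.67 pos [ 598.5 -114.8  139. ] shift [0.0088 0.2196 0.1919] jaw dir deg -83.1 down [-0.011  0.008 -1.   ] F [-0.1 -0.7  0.7] w 38.3
turn 5.9 q6 1.13
```

step_arm(targets=[[[0,0.025,0.022,2],[0,0.053,0.046,4],[0,0.08,0.07,6],[0,0.107,0.093,6],[0.002,0.134,0.117,6]]], jaw=0.35)

```text
time: 6.08
tool_pos: [497.7, -263.2, 137.3]
tcp_rot: [-0.683, 1.558, 2.475]
contact_force: [1.0, -0.0, -0.5]
grip_width: 59.5
```

```bash
python3 -c "
from h import *
go(434.3,-355.9,90,91)"
```

```text
t 6.08 pos [ 497.7 -263.2  137.3] shift [0.0472 0.0921 0.0644] jaw dir deg -89.1 down [-0.01   0.008 -1.   ] F [ 1.  -0.  -0.5] w 59.5
turn -0.1 q6 0.93
```

step_arm(targets=[[[0,0.03,0.02,0],[0.01,0.06,0.042,0],[0.025,0.09,0.064,0],[0.04,0.092,0.0644,0],[0.047,0.092,0.0644,0]]])

```text
time: 6.5
tool_pos: [432.3, -357.1, 88.5]
tcp_rot: [-0.7, 1.556, 2.454]
contact_force: [-1.0, 0.6, 0.0]
grip_width: 59.9
```

```bash
python3 -c "
from h import *
go(434.3,-355.9,14,91)
c=cap('scene');w=cloud(c)
cv2.imwrite('pics/s3.png',cv2.resize(c['color'][170:340,130:390],None,fx=3,fy=3)[...,::-1])"
```

```text
t 6.5 pos [ 432.3 -357.1   88.5] shift [ 0.0745 -0.0005 -0.0028] jaw dir deg -89.3 down [-0.012  0.009 -1.   ] F [-1.   0.6  0. ] w 59.9
turn -0.3 q6 0.73
```

View pics/s3.png

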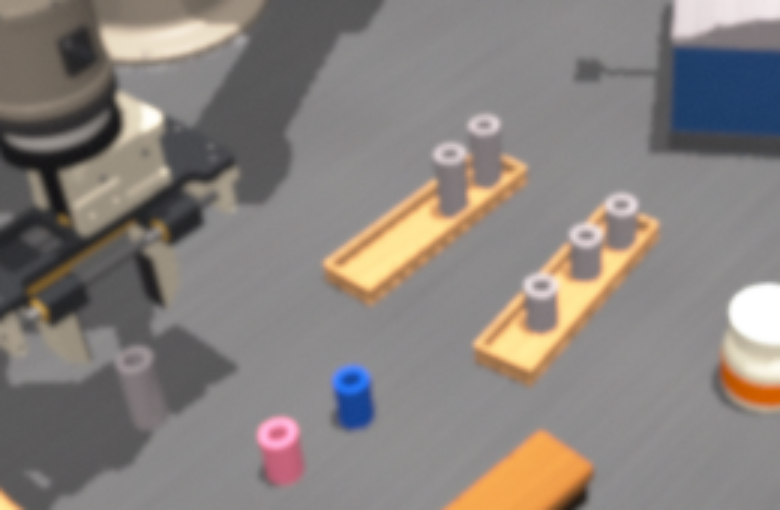

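The short bush stands at (541,303) in its row beside the two kept ones. The long bush at (140,388) is below the fingers.

step_arm(targets=[[[0.01,-0.001,-0.003,0],[0.03,-0.001,-0.003,0],[0.05,-0.001,-0.003,0],[0.07,-0.001,-0.003,0],[0.075,-0.001,-0.003,0]]])

```text
time: 6.97
tool_pos: [434.7, -351.0, 10.0]
tcp_rot: [-0.764, 1.55, 2.394]
contact_force: [-0.5, -0.5, -1.3]
grip_width: 59.9
```

step_arm(targets=[[[0,0,0,0],[0,0,0,0],[0,0,0,0],[0,0,0,0],[0,0,0,0]]], jaw=1)

```text
time: 7.38
tool_pos: [435.4, -351.6, 11.2]
tcp_rot: [-0.747, 1.552, 2.411]
contact_force: [0.6, -2.0, -0.1]
grip_width: 30.9
```

step_arm(targets=[[[0,0,0,0],[0,0,0,0],[0,0,0,0],[0,0,0,0],[0,0,0,0]]])

```text
time: 7.8
tool_pos: [435.6, -351.9, 11.6]
tcp_rot: [-0.743, 1.553, 2.415]
contact_force: [-0.8, 0.0, 4.5]
grip_width: 24.6
```

step_arm(targets=[[[-0.02,0,0,0],[-0.05,0,0,0],[-0.09,0,0,0],[-0.1,0,0,0],[-0.1,0,0,0]]])

```text
time: 8.22
tool_pos: [438.3, -354.4, 114.7]
tcp_rot: [-0.702, 1.559, 2.456]
contact_force: [-0.1, 0.3, -1.9]
grip_width: 25.2
```

```bash
python3 -c "
from h import *
go(450,-122,100,91)"
```

```text
t 8.22 pos [ 438.3 -354.4  114.7] shift [ 0.0163 -0.2321 -0.0157] jaw dir deg -89.1 down [-0.009  0.007 -1.   ] F [-0.1  0.3 -1.9] w 25.2
turn -0.1 q6 0.74
```

step_arm(targets=[[[0,-0.03,-0.002,0],[0,-0.07,-0.005,0],[0,-0.11,-0.008,0],[0,-0.15,-0.011,0],[0,-0.185,-0.013,0]]])

```text
time: 8.63
tool_pos: [446.6, -166.3, 113.8]
tcp_rot: [-0.675, 1.555, 2.483]
contact_force: [1.8, -0.5, -2.1]
grip_width: 25.2
```

```bash
python3 -c "
from h import *
go(450,-122,60,91)"
```

```text
t 8.63 pos [ 446.6 -166.3  113.8] shift [ 0.0542 -0.0437 -0.0048] jaw dir deg -89.1 down [-0.013  0.01  -1.   ] F [ 1.8 -0.5 -2.1] w 25.2
turn -0.1 q6 1.03
```

step_arm(targets=[[[0,-0.02,-0.002,0],[0,-0.04,-0.005,0],[0.02,-0.044,-0.005,0],[0.05,-0.044,-0.005,0],[0.054,-0.044,-0.005,0]]])

```text
time: 9.05
tool_pos: [446.5, -119.5, 55.5]
tcp_rot: [-0.586, 1.545, 2.573]
contact_force: [-2.1, 0.3, -3.2]
grip_width: 25.1
```

```bash
python3 -c "
from h import *
go(450,-122,18,91)"
```

```text
t 9.05 pos [ 446.5 -119.5   55.5] shift [ 0.0373  0.0031 -0.0043] jaw dir deg -89.0 down [-0.022  0.014 -1.   ] F [-2.1  0.3 -3.2] w 25.1
turn -0.0 q6 1.12
```

step_arm(targets=[[[0.01,0.003,-0.004,0],[0.02,0.003,-0.004,0],[0.03,0.003,-0.004,0],[0.035,0.003,-0.004,0],[0.035,0.003,-0.004,0]]])

```text
time: 9.47
tool_pos: [448.5, -121.6, 19.1]
tcp_rot: [-0.569, 1.542, 2.59]
contact_force: [-0.3, -0.7, -1.4]
grip_width: 24.8
```

```bash
python3 -c "
from h import *
go(450,-122,15.6,91)
c=cap('scene');cv2.imwrite('pics/s4.png',cv2.resize(c['color'][190:300,220:360],None,fx=4,fy=4)[...,::-1])"
```

```text
t 9.47 pos [ 448.5 -121.6   19.1] shift [ 0.0034  0.0004 -0.0015] jaw dir deg -89.0 down [-0.025  0.015 -1.   ] F [-0.3 -0.7 -1.4] w 24.8
turn -0.0 q6 1.12
```

View pics/s4.png

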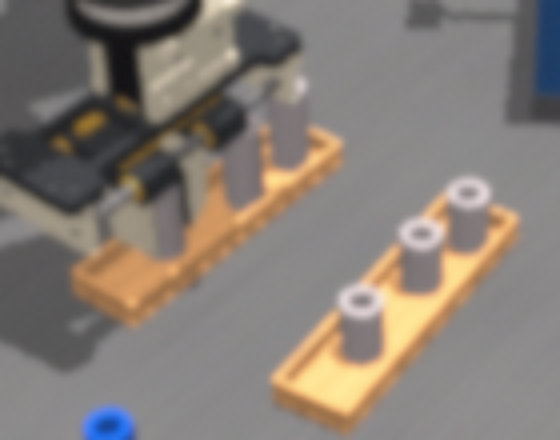

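The crop shows the long bush (170,225) inside its row, and the kept long ones standing at (245,170) and (290,130). I lower the last bit and release.

step_arm(targets=[[[0.0015,0,-0.001,0],[0.003,0,-0.001,0],[0.0045,0,-0.001,0],[0.0045,0,-0.001,0],[0.0045,0,-0.001,0]]])

```text
time: 9.93
tool_pos: [450.3, -122.0, 15.7]
tcp_rot: [-0.579, 1.544, 2.579]
contact_force: [0.1, -0.1, 1.9]
grip_width: 25.2
```

step_arm(targets=[[[0,0,0,0],[0,0,0,0],[0,0,0,0],[0,0,0,0],[0,0,0,0]]], jaw=0.58)

```text
time: 10.35
tool_pos: [450.3, -121.9, 15.7]
tcp_rot: [-0.579, 1.544, 2.58]
contact_force: [0.5, -0.8, 0.7]
grip_width: 38.8
```

step_arm(targets=[[[-0.015,0,0,0],[-0.035,0,0,0],[-0.065,0,0,0],[-0.1,0,0,0],[-0.14,0,0,0]]])

```text
time: 10.77
tool_pos: [452.4, -123.5, 156.2]
tcp_rot: [-0.565, 1.541, 2.594]
contact_force: [0.7, 0.5, -0.1]
grip_width: 38.3
```

step_arm(targets=[[[-0.04,0,0,0],[-0.06,0,0,0],[-0.06,0,0,0],[-0.06,0,0,0],[-0.06,0,0,0]]], jaw=0.3)

```text
time: 11.18
tool_pos: [453.3, -124.0, 215.1]
tcp_rot: [-0.559, 1.539, 2.6]
contact_force: [0.3, 0.0, -0.5]
grip_width: 63.2
```

```bash
python3 - <<'E'
from h import *
go(422.5,185.4,220,123.2)
c=cap('top');w=cloud(c)
for (u,v) in((435,301),(402,231)): print(np.nanmax(w[v-6:v+7,u-6:u+7,2]))
for n in('scene',):
    c=cap(n);cv2.imwrite('pics/s5.png',c['color'][...,::-1])
    w=cloud(c)
# grip two-view check from initial images
P=[];C=[]
for n,lo in(('top',(195,240,280,320)),('scene',(318,345,148,166))):
    c=dict(np.load(n+'0.npz'));hs=cv2.cvtColor(c['color'],cv2.COLOR_RGB2HSV)
    r=(cv2.inRange(hs,(0,120,90),(6,255,255))|cv2.inRange(hs,(170,120,90),(180,255,255)))
    k=np.zeros_like(r);a,b,d,e=lo;k[d:e,a:b]=r[d:e,a:b]
    v,u=np.nonzero(k);u,v=(u.min()+u.max())/2,(v.min()+v.max())/2
    K=np.array([[c['f'],0,c['cx']],[0,c['f'],c['cy']],[0,0,1]]);P.append(K@np.c_[c['R'],c['t']]);C.append([u,v]);print(n,u,v)
X=cv2.triangulatePoints(P[0],P[1],np.array(C[0]),np.array(C[1]));print('grip',(X[:3]/X[3]).ravel())
E
```

```text
t 11.18 pos [ 453.3 -124.   215.1] shift [ 0.001  -0.31    0.0256] jaw dir deg -89.0 down [-0.027  0.016 -0.999] F [ 0.3  0.  -0.5] w 63.2
turn -32.2 q6 1.12
8.154001523120131
6.458140582506596
top 216.5 301.0
scene 332.0 157.0
grip [423.47896913 186.90075442 114.96687179]
```

step_arm(targets=[[[0,-0.03,0.003,-6],[0,-0.07,0.006,-12],[0,-0.11,0.009,-18],[0,-0.15,0.013,-25],[0,-0.19,0.016,-32.2]]], jaw=0.2)

```text
time: 11.7
tool_pos: [432.7, 67.2, 217.1]
tcp_rot: [-1.084, 1.535, 2.641]
contact_force: [0.3, 1.0, 0.0]
grip_width: 73.2
```

```bash
python3 -c "
from h import *
go(423,186,160,123.2)"
```

```text
t 11.7 pos [432.7  67.2 217.1] shift [ 0.0594 -0.1027 -0.0583] jaw dir deg -56.6 down [-0.031  0.017 -0.999] F [0.3 1.  0. ] w 73.2
turn 0.2 q6 0.95
```

View pics/s5.png

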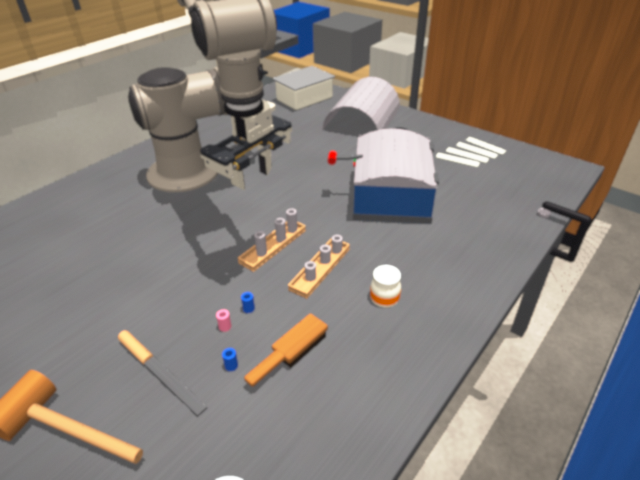

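Both rows now hold three standing bushes: the long one at (261,244) and the short one at (310,270). The file, brush and jar are untouched. Next is the grip.

step_arm(targets=[[[0,-0.03,-0.017,0],[0,-0.065,-0.037,0],[0.01,-0.09,-0.052,0],[0.03,-0.103,-0.058,0],[0.045,-0.103,-0.058,0]]])

```text
time: 12.12
tool_pos: [421.6, 188.6, 172.4]
tcp_rot: [-1.061, 1.533, 2.668]
contact_force: [-1.0, -0.6, -0.3]
grip_width: 73.3
```

```bash
python3 -c "
from h import *
go(423,186,96,123.2)"
```

```text
t 12.12 pos [421.6 188.6 172.4] shift [ 0.0762  0.0055 -0.0011] jaw dir deg -56.4 down [-0.034  0.017 -0.999] F [-1.  -0.6 -0.3] w 73.3
turn 0.4 q6 1.21
```

step_arm(targets=[[[0,0.0055,-0.001,0],[0.02,0.0055,-0.001,0],[0.04,0.0055,-0.001,0],[0.06,0.0055,-0.001,0],[0.075,0.0055,-0.001,0]]])

```text
time: 12.53
tool_pos: [422.6, 185.1, 95.7]
tcp_rot: [-1.021, 1.531, 2.707]
contact_force: [0.5, -1.0, 0.5]
grip_width: 73.0
```

```bash
python3 -c "
from h import *
go(423,186,96,123.2)
c=cap('scene');cv2.imwrite('pics/s6.png',cv2.resize(c['color'][90:210,270:430],None,fx=4,fy=4)[...,::-1])"
```

```text
t 12.53 pos [422.6 185.1  95.7] shift [-0.0003 -0.0006 -0.0009] jaw dir deg -56.4 down [-0.036  0.017 -0.999] F [ 0.5 -1.   0.5] w 73.0
turn 0.4 q6 1.2
```

View pics/s6.png

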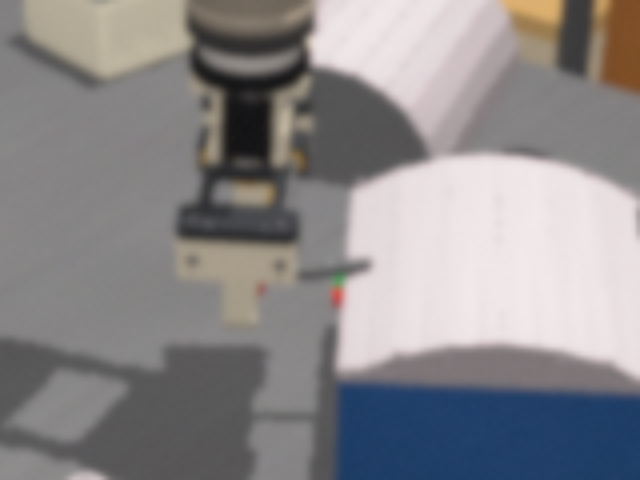

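The grip sits between the fingers, with its red edge just behind the near finger at (262,288). I close now.

step_arm(targets=[[[0,0,0,0],[0,0,0,0],[0,0,0,0],[0,0,0,0],[0,0,0,0]]], jaw=1)

```text
time: 13.0
tool_pos: [421.7, 184.7, 94.4]
tcp_rot: [-0.983, 1.529, 2.745]
contact_force: [0.1, -0.2, 0.2]
grip_width: 44.8
```

step_arm(targets=[[[0,0,0,0],[0,0,0,0],[0,0,0,0],[0,0,0,0],[0,0,0,0]]])

```text
time: 13.42
tool_pos: [421.0, 185.9, 94.7]
tcp_rot: [-1.015, 1.528, 2.712]
contact_force: [-3.9, 6.5, 0.5]
grip_width: 36.4
```

```bash
cat > arc.py <<'E'
from h import *
import sys
# hood arc in tool axes, from current pose, for angle now -> list of angles
th0=np.radians(float(sys.argv[1])); tz=np.radians(33.2)
o=bot.get_obs(); R=Ro.from_euler('xyz',o['tcp_rot']).as_matrix()
e=np.arctan2(4,265)  # grip is 4 mm above hinge line closed
f=lambda t:np.array([-265*np.cos(t+e)*np.cos(tz),-265*np.cos(t+e)*np.sin(tz),265*np.sin(t+e)])
g=o['tool_pos']-19*R[:,0]
print('t',round(o['time'],2),'grasp',g.round(1),'F',o['contact_force'].round(1),'w',round(o['grip_width'],1), 'angle from z', np.degrees(np.arcsin((g[2]-110)/265)-e).round(2))
for a in map(float,sys.argv[2:]): print(a,(R.T@(f(np.radians(a))-f(th0))/1000).round(4).tolist())
E
python3 arc.py 0 1 2 3 4 6 8 10 12
```

```text
t 13.42 grasp [421.8 185.6 113.7] F [-3.9  6.5  0.5] w 36.4 angle from z -0.06
1.0 [-0.0046, -0.0002, -0.0]
2.0 [-0.0092, -0.0003, -0.0001]
3.0 [-0.0139, -0.0005, -0.0003]
4.0 [-0.0185, -0.0007, -0.0005]
6.0 [-0.0277, -0.001, -0.0012]
8.0 [-0.0369, -0.0013, -0.0023]
10.0 [-0.046, -0.0017, -0.0037]
12.0 [-0.0551, -0.002, -0.0054]
```

step_arm(targets=[[[-0.005,0,0,0],[-0.012,0,0,0],[-0.02,-0.001,-0.001,0],[-0.028,-0.001,-0.001,0],[-0.037,-0.001,-0.002,0]]])

```text
time: 13.83
tool_pos: [423.7, 187.7, 132.7]
tcp_rot: [-1.046, 1.528, 2.681]
contact_force: [-0.4, 7.1, -3.3]
grip_width: 35.9
```

```bash
python3 arc.py 8 10 12 14 16 18 20
```

```text
t 13.83 grasp [424.4 187.3 151.7] F [-0.4  7.1 -3.3] w 35.9 angle from z 8.19
10.0 [-0.0091, -0.0003, -0.0014]
12.0 [-0.0182, -0.0007, -0.0031]
14.0 [-0.0272, -0.001, -0.0051]
16.0 [-0.0362, -0.0013, -0.0075]
18.0 [-0.045, -0.0016, -0.0101]
20.0 [-0.0538, -0.0019, -0.0131]
```

step_arm(targets=[[[-0.009,0,-0.0014,0],[-0.018,0,-0.003,0],[-0.027,-0.001,-0.005,0],[-0.036,-0.001,-0.0075,0],[-0.045,-0.001,-0.01,0]]])

```text
time: 14.25
tool_pos: [433.2, 194.0, 178.7]
tcp_rot: [-1.084, 1.527, 2.643]
contact_force: [0.7, 7.8, -4.0]
grip_width: 36.2
```

```bash
python3 arc.py 18.3 20 22 24 26 28 30
```

```text
t 14.25 grasp [434.  193.6 197.7] F [ 0.7  7.8 -4. ] w 36.2 angle from z 18.45
20.0 [-0.0074, -0.0003, -0.0025]
22.0 [-0.0161, -0.0006, -0.0058]
24.0 [-0.0246, -0.0009, -0.0094]
26.0 [-0.033, -0.0012, -0.0132]
28.0 [-0.0413, -0.0015, -0.0174]
30.0 [-0.0494, -0.0018, -0.0218]
```

step_arm(targets=[[[-0.0074,0,-0.0025,0],[-0.016,0,-0.006,0],[-0.0246,0,-0.0094,0],[-0.033,0,-0.013,0],[-0.0413,0,-0.0174,0]]])

```text
time: 14.67
tool_pos: [448.5, 204.1, 220.3]
tcp_rot: [-1.109, 1.525, 2.618]
contact_force: [-1.1, 8.8, -5.3]
grip_width: 36.0
```

```bash
python3 arc.py 28.3 30 32 34 36 38 40
```

```text
t 14.67 grasp [449.2 203.6 239.3] F [-1.1  8.8 -5.3] w 36.0 angle from z 28.33
30.0 [-0.0069, -0.0003, -0.0038]
32.0 [-0.0148, -0.0006, -0.0085]
34.0 [-0.0226, -0.0008, -0.0135]
36.0 [-0.0302, -0.0011, -0.0188]
38.0 [-0.0376, -0.0014, -0.0243]
40.0 [-0.0448, -0.0017, -0.0301]
```

step_arm(targets=[[[-0.0069,0,-0.0038,0],[-0.0148,0,-0.0085,0],[-0.0226,0,-0.0135,0],[-0.0302,0,-0.019,0],[-0.0376,0,-0.0243,0]]])

```text
time: 15.08
tool_pos: [469.1, 217.7, 257.8]
tcp_rot: [-1.109, 1.521, 2.619]
contact_force: [-2.2, 9.3, -5.5]
grip_width: 35.9
```

step_arm(targets=[[[0,0,0,0],[0,0,0,0],[0,0,0,0],[0,0,0,0],[0,0,0,0]]])

```text
time: 15.5
tool_pos: [469.0, 217.7, 257.7]
tcp_rot: [-1.107, 1.521, 2.621]
contact_force: [2.0, 4.7, -6.0]
grip_width: 36.1
```

```bash
python3 arc.py 38 38.5 39 39.5 40 40.5 41
```

```text
t 15.5 grasp [469.8 217.2 276.7] F [ 2.   4.7 -6. ] w 36.1 angle from z 38.1
38.5 [-0.0018, -0.0001, -0.0014]
39.0 [-0.0036, -0.0001, -0.0029]
39.5 [-0.0054, -0.0002, -0.0043]
40.0 [-0.0072, -0.0003, -0.0058]
40.5 [-0.009, -0.0003, -0.0073]
41.0 [-0.0108, -0.0004, -0.0087]
```

step_arm(targets=[[[-0.003,0,-0.002,0],[-0.006,0,-0.005,0],[-0.0072,0,-0.0058,0],[-0.0072,0,-0.0058,0],[-0.0072,0,-0.0058,0]]])

```text
time: 15.92
tool_pos: [473.7, 220.9, 264.6]
tcp_rot: [-1.096, 1.52, 2.632]
contact_force: [-0.2, 4.1, -6.0]
grip_width: 36.3
```

step_arm(targets=[[[0,0,0,0],[0,0,0,0],[0,0,0,0],[0,0,0,0],[0,0,0,0]]])

```text
time: 16.33
tool_pos: [473.7, 220.8, 264.6]
tcp_rot: [-1.096, 1.52, 2.631]
contact_force: [1.5, 5.3, -5.2]
grip_width: 36.2
```

```bash
python3 arc.py 40; python3 - <<'E'
from h import *
c=cap('scene');cv2.imwrite('pics/s7.png',c['color'][...,::-1])
# hood tilt from depth: rotated crown points; compare cloud with the closed hood in machine frame
a=np.radians(33.2); ex=np.array([np.cos(a),np.sin(a)]); ey=np.array([-np.sin(a),np.cos(a)])
H=np.array([421.8,185.6])+265*ex
for nm,k in(('before',None),('now',c)):
  for n in('top','scene'):
    cc=dict(np.load(n+'0.npz')) if k is None else cap(n)
    w=cloud(cc).reshape(-1,3); col=cc['color'].reshape(-1,3).astype(int)
    d=w[:,:2]-H; X=-(d@ex); Y=d@ey; Z=w[:,2]-110
    ok=(abs(Y)>40)&(abs(Y)<110)&(X>-40)&(X<215)&(np.hypot(X,Z)<215)&(col.min(1)>120)&(col.max(1)-col.min(1)<40)&(Z>-5)
    if nm=='before': ok&=Z<60
    x,z=X[ok],Z[ok]; th=np.degrees(np.arctan2(z,x)); r=np.hypot(x,z)
    for lo in(90,120,150,170):
      s=(r>lo)&(r<lo+25); print(nm,n,lo,s.sum(),np.median(th[s]).round(1) if s.any() else None)
E
```

```text
t 16.33 grasp [474.5 220.4 283.6] F [ 1.5  5.3 -5.2] w 36.2 angle from z 40.05
before top 90 609 18.6
before top 120 653 13.1
before top 150 664 7.6
before top 170 657 3.8
before scene 90 271 19.1
before scene 120 280 13.4
before scene 150 282 7.7
before scene 170 258 3.9
now top 90 191 58.4
now top 120 255 52.9
now top 150 317 47.3
now top 170 279 44.1
now scene 90 173 58.9
now scene 120 225 53.3
now scene 150 267 47.6
now scene 170 285 43.8
```

View pics/s7.png

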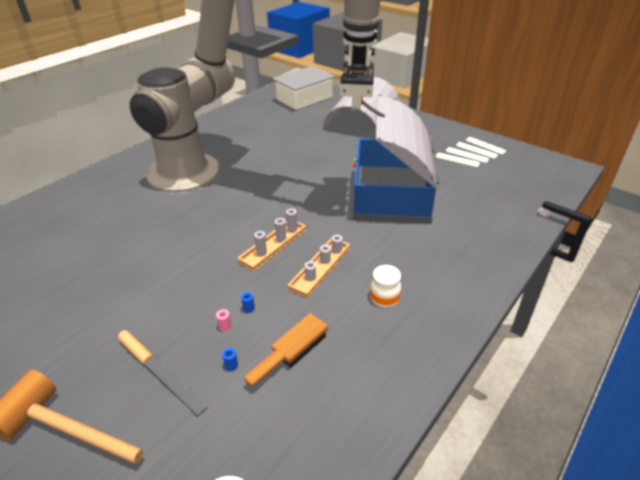

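The hood is open and held by the gripper. Depth in both views puts the opening at 39.7–40.3°, and the arm reading is 40.05°. All six bushes stand in their rows, and nothing else has moved.

```bash
python3 -c "
from h import *
print(bot.close_job())"
```

```text
the job is handed in; nothing more can be done
None
```

Both stray bushes are in their rows, and the gripper is still holding the hood at 40° by its red grip. I handed the job in at about 16.5 s.

- **Bushes:** The short bush stands with the short ones and the long bush with the long ones. The last picture shows all six bushes upright in their rows. The file, brush, jar and the blue and pink look-alikes look to be where they started; I judged that from the picture and did not measure it.
- **Hood angle:** The arm reading gives 40.05°. Depth from both cameras gives 39.7–40.3°, except for one sample at 39.7° and one at 40.3° these agree to within 0.3°.
- **Grip:** The fingers are at 36.2 mm on the 36 mm grip. About 5 N of hood weight is on the tool, with a steady sideways force of about 5 N because the grip was pinched slightly off centre.
- **Tool tilt:** The tool leans about 3° from vertical, because the moves could not correct tilt. It had no visible effect on the placing or the hold.

No check failed.

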